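Seat a reference tile in a photometer stage by feel

TASK

On the measuring stage, slide the larger white ceramic disc flat along the steel plate, without lifting it off and without pressing or pushing hard (it chips), feeling for the shallow round pocket near the middle until it drops fully in and lies flat. Then let go of it and push the clear shield by its black knob along its rails over the disc, all the way to its stop. Leave the small disc, the dish and the screwdriver beside the stage where they are.

Things in the scene. Friction and masses are not known exactly. Their poses are not given: they have to be found in the camera images.
- stage: fixed measuring stage: white foot 156 mm (its x) by 350 mm (its y), origin under its centre, z up. On it a fixed steel plate 108 by 304 mm, top 32 mm above the table, with one round flat pocket 43 mm across, 4 mm deep. Rails at x = -67 and +67 mm rise to 30 mm, below the plate's top
- pocket_mark (a point): nominal pocket centre, at the plate's top, axes as the stage. The plate is set anew each time (and stays put), so the true pocket is off by up to 9 mm either way along the stage's y and 6 mm along its x and must be felt for. Let go within about 7 mm of it, the disc leans, low side towards the pocket; pushed on that way it drops 4 mm and the wall stops it
- tile: the larger white ceramic disc, 40 mm across, 12 mm thick, about 45 g, origin at the centre of its underside. Starts on the steel plate near the stage's -y end. Seated, its underside is 28 mm and its top 40 mm above the table. Chips if the stage bears on it with over 20 N, down or sideways; must not rise over 6 mm above the plate
- shield_knob (a point): centre of the top of the shield's black knob, on the stage's centre line: an upright cylinder 18 mm across, 26 mm high, top 72 mm above the table; axes as the stage. The shield's clear roof (146 mm along x, 80 along y) lies 42 to 46 mm above the table: it clears a seated disc but not one on the plate
- shield (a joint): travel of the shield in m along the stage's -y: 0 = parked at the +y end (knob at y = +125 mm), 0.125 = fully over the pocket (knob at y = 0), at its stop. Starts 0 to 15 mm along, moves with about 1.5 N and stays where left
- small_tile: a smaller white ceramic disc, 28 mm across and 10 mm thick, origin at the centre of its underside; a bystander lying on the table beside the stage, not to be used
- dish: a shallow white dish, 70 mm across, 18 mm high, origin under its centre; bystander beside the stage
- screwdriver: a screwdriver 160 mm long lying on the table on the robot's side of the stage; bystander
Things that resemble listed ones, but are neither listed nor needed, are in the scene too. Leave any orange or pink look-alike of the tile alone.

How it is judged:
By the outcome, as a careful person would: the job done as asked, in the order asked, and still so for the second after the job is handed in, with the robot touching nothing.
It also fails if it takes over 58 s, if anything falls off the work surface, if the arm or the gripper's body presses on something with over 40 N, if the wrist force passes 120 N, or if a joint passes its speed limit or range.

ROBOT

A 7-joint arm with a two-finger parallel gripper is mounted at the origin on the work surface. World frame = base frame: x ahead of the robot, y to its left, z up, the work surface at z = 0. Lengths are in m, angles in degrees, forces in N, time in s.
With the tool pointing down it reaches from about 0.425 to 0.825 m from the base axis. Payload 3.6 kg.
Tool frame: the origin (TCP) lies on the centre line of the jaws, within the pads' length; the fingertips stand 19 mm ahead of it and the grasp point (between the pads) is the TCP (r.tip_reach is the z of the fingertips in the tool frame, in m); z points along the fingers, y is the line along which they close (so a half turn about z gives the same grasp; the last joint's range is limited). The gripper opens to 93 mm and grips with 3 to 60 N. Pads are 15 mm wide; open, the fingers measure 128 mm over their backs; the gripper's body (75 mm by 188 mm) begins 65 mm behind the grasp point.
Start: joints at [67.237, 35.231, -0.722, 81.555, 0.464, 63.22, -2.315], TCP at [0.236, -0.606, 0.238] pointing down, gripper open.
Joint ranges: [-178.69, 178.69], [-17.37, 117.87], [-77.05, 75.6], [15.02, 138.74], [-78.02, 258.01], [0.78, 113.62], [-162.83, 162.83]. Speed limits (degrees/s): [159.86, 159.86, 180, 180, 180, 180, 180].

INTERFACE

Orientations are given as a 3x3 rotation matrix whose columns are the frame's x, y, z axes.
In Python, from rig import r gives the robot as it stands.
- The arm moves only by the tool arm_command, never from a script. Its argument "rows" is one flat list of numbers, 7 for each row, row after row: the opening in per cent of the stroke, from 0 (shut) to 100 (fully open), then the shift along the tool's x, y, z in m, then the turn, a rotation vector about the tool's x, y, z in degrees. A call has 1 to 8 rows; each row shifts and turns the commanded pose from where the row before left it, along the tool's axes as they then stand; what a row does not reach is not made up. A row lasts 1/8 s, in which the tool goes at most 62.5 mm and 10.7 degrees, less where a joint would pass 70% of its speed; a pose out of reach is approached as far as the arm can. A call with a gripper value outside its range is refused whole. The fingers move at their own pace and stop on an object; "squeeze" is the grip in N (left out, the last holds). Time passes only in rows, so rows that do not move let the fingers close. It gives the time, the measured TCP pose, the force, the opening and the grip force at its end, in the units of the state.
- r.observe(): the state, without advancing time (a new reading comes with each control period).
- r.snapshot(name): name is "scene" or "top" or "wrist"; returns a dict with "pixels" (384x512x3 uint8, red, green, blue), "range_z" (384x512 float32, m along the optical axis (not along the pixel's ray), 0 where there is no reading), "vertical_fov" (degrees; the focal length in pixels is half the picture's height over the tangent of half this angle, whatever the lens; pixels are square), "cx", "cy" (the principal point, pixels), "R" (3x3) and "t" (3): a world point X has camera coordinates R X + t. Camera axes: x right, y down, z forward; pixel columns grow to the right and rows downward; lengths in m; the calibration is good to about 2 mm. A picture is of the moment at which its call begins.
- r.job_done(): hands the job in; it is judged then, once.
The state is a dict: "time": time; "joint_positions": joint angles; "joint_velocities": joint speeds; "tau": joint torques, N m; "tool_pos": TCP position; "orientation": TCP orientation; "force": force on the tool from outside, world axes, zero at the start; "moment": the same for the moment, N m; "finger_gap": opening from 0.0 (shut) to 1.0 (fully open); "grasp_force": force on a finger pad.
Only numpy, scipy, OpenCV 4.12 (cv2) and the standard library are available. Lean on these libraries where they do the work, as an engineer would, in place of code of your own. Each camera call takes 0.05 s, during which the arm holds its last target. There are 200 camera calls.

## Working session

There is one attempt and no reset: what is moved stays moved. The work goes in short steps, Python scripts to look and compute and a tool call to move; the robot and the scene stay as the last step left them, time stands still between calls to the robot, and variables do not carry over. Pictures are saved under pics/ and viewed, at most 10 in all, crops included, and the job is handed in when it is done.

Besides the shell and the picture viewer there is one more tool, called after "Emit:" as name(argument=value, ...) on one line, values as JSON. arm_command: Moves the arm, as the interface text tells. Its arguments: {"type":"object","properties":{"rows":{"type":"array"},"squeeze":{"type":"number"}},"required":["rows"]}

```bash
mkdir -p pics; ls; python3 - <<'E'
from rig import r
import cv2,numpy as np,pickle
o=r.observe();print(o)
d={}
for n in("scene","top"):
    s=r.snapshot(n);d[n]=s
    cv2.imwrite(f"pics/{n}1.png",s["pixels"][:,:,::-1]);print(n,s["vertical_fov"],s["cx"],s["cy"],s["R"],s["t"])
pickle.dump(d,open("d1.pkl","wb"))
E
```

```text
pics
{'time': 0.0, 'joint_positions': array([67.23523691, 35.28823324, -0.72262579, 81.63968847,  0.46104443,
       63.22051038, -2.31385048]), 'joint_velocities': array([-0.00028419,  0.02994986,  0.05890676, -0.01541787, -0.0336927 ,
        0.117061  ,  0.04984231]), 'tau': array([-3.91649610e-04, -4.58937049e+01,  2.09036199e-01, -1.65742189e+01,
       -6.11185958e-02,  2.04823277e-02,  2.25042245e-04]), 'tool_pos': array([ 0.23529827, -0.60512064,  0.23650209]), 'orientation': array([[ 9.32010691e-01,  3.62429632e-01, -9.13189677e-04],
       [ 3.62430783e-01, -9.32007671e-01,  2.37239955e-03],
       [ 8.72811207e-06, -2.54206979e-03, -9.99996769e-01]]), 'force': array([0.21080721, 0.49841124, 0.56776797]), 'moment': array([-0.00396791,  0.00403876, -0.04568778]), 'grasp_force': 0.0, 'finger_gap': 1.0001327439932632}
scene 57.413304415992634 256.9292260081229 193.5196155739222 [[-0.18011222  0.98363684 -0.00426074]
 [ 0.73759368  0.13219133 -0.66217899]
 [-0.65078042 -0.12240922 -0.74933359]] [ 0.14328284 -0.36913697  1.12687753]
top 43.637501347845486 252.2796102095511 193.91456155905593 [[ 0.0264396  -0.99964676  0.00270398]
 [-0.97827668 -0.02643055 -0.2056117 ]
 [ 0.20561054  0.00279105 -0.97862992]] [-0.05037212  0.58777408  0.91965771]
```

View pics/top1.png

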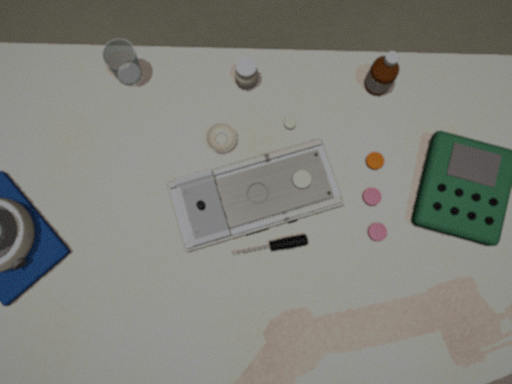

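View pics/scene1.png

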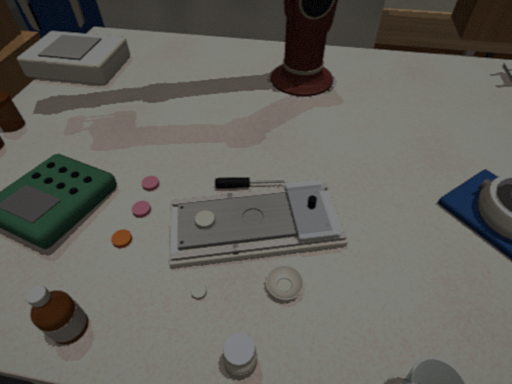

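The top view shows the stage with the tile at about (302,179), a ring mark at (258,193) and the knob at (201,205).

These could be taken for the tile:
- small disc (290,123)
- dish (222,138)
- orange disc (375,160)
- pink discs (372,196) and (377,232)
- bottle cap (246,65)

I choose the white disc on the plate at (302,179).

```bash
cat > h.py <<'E'
import numpy as np,cv2
def ray(s,uv,z):
    f=s["pixels"].shape[0]/2/np.tan(np.radians(s["vertical_fov"]/2))
    uv=np.atleast_2d(np.asarray(uv,float)); R=np.array(s["R"]);t=np.array(s["t"])
    d=np.c_[(uv[:,0]-s["cx"])/f,(uv[:,1]-s["cy"])/f,np.ones(len(uv))]@R
    c=-R.T@t
    return (c+d*((z-c[2])/d[:,2])[:,None])[:,:2]
def proj(s,X):
    f=s["pixels"].shape[0]/2/np.tan(np.radians(s["vertical_fov"]/2))
    c=np.atleast_2d(X)@np.array(s["R"]).T+np.array(s["t"]);return c[:,:2]/c[:,2:]*f+[s["cx"],s["cy"]]
E
python3 - <<'E'
import pickle;from h import *
d=pickle.load(open("d1.pkl","rb"))
P={"top":dict(tile=(302,179),ring=(258,193),knob=(201,205)),"scene":dict(tile=(204.5,219),ring=(253,215),knob=(312,199))}
Z=dict(tile=.044,ring=.032,knob=.072)
for n in P:
    for k,v in P[n].items(): print(n,k,ray(d[n],v,Z[k]).round(4))
# blobs bright white tile refine, in top
for n,box in(("top",(280,160,325,200)),("scene",(185,205,225,235))):
    s=d[n];g=s["pixels"].astype(int).sum(2)/3;x0,y0,x1,y1=box;c=g[y0:y1,x0:x1]
    m=(c>np.percentile(c,50)+25).astype(np.uint8);nn,l,st,ce=cv2.connectedComponentsWithStats(m)
    for i in range(1,nn):
        if st[i,4]>60: print(n,st[i],ray(s,ce[i]+[x0,y0],.044).round(4))
s=d["top"];c=cv2.resize(s["pixels"][130:260,155:355],None,fx=4,fy=4,interpolation=cv2.INTER_CUBIC);cv2.imwrite("pics/c1.png",c[:,:,::-1])
rz=s["range_z"];print((1000*rz[186:202:2,244:274:2]).round(0).astype(int))
E
```

```text
top tile [[ 0.6273 -0.1379]]
top ring [[ 0.5973 -0.0466]]
top knob [[0.5611 0.0678]]
scene tile [[ 0.6331 -0.1357]]
scene ring [[ 0.5969 -0.0444]]
scene knob [[0.5674 0.0695]]
scene [ 11   7  17  13 164] [[ 0.6308 -0.1367]]
[[1015 1015 1013 1016 1018 1017 1018 1018 1014 1017 1019 1014 1013 1013
  1010]
 [1013 1012 1013 1020 1016 1018 1021 1019 1017 1019 1015 1018 1014 1016
  1016]
 [1011 1011 1017 1017 1015 1017 1018 1015 1017 1015 1017 1014 1010 1013
  1011]
 [1015 1010 1016 1014 1014 1012 1016 1016 1015 1018 1016 1015 1011 1010
  1010]
 [1011 1005 1012 1012 1015 1011 1012 1012 1011 1015 1017 1015 1010 1008
  1010]
 [1009 1011 1012 1016 1011 1011 1013 1016 1013 1013 1013 1016 1009 1012
  1008]
 [1008 1006 1010 1013 1011 1011 1016 1010 1012 1015 1012 1006 1007 1007
  1006]
 [1006 1003 1007 1008 1011 1013 1011 1009 1014    0 1006 1004 1010 1008
  1006]]
```

View pics/c1.png

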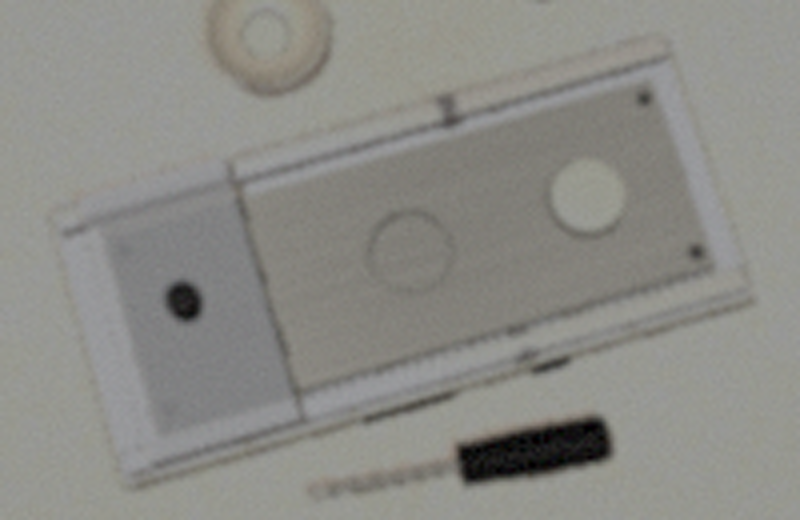

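The crop confirms the choice. The white tile is on the plate at crop (588,195), and the pocket shows as a ring at (410,250). The shield and knob are at (184,300). Next I compute the stage yaw and the rows to a hover point.

```bash
cat >> h.py <<'E'
def plan(o,target,yaw,n,grip):
    """rows from commanded pose approx=measured pose to target, tool x axis at world yaw (deg), tool down"""
    from scipy.spatial.transform import Rotation as Ro
    c,s=np.cos(np.radians(yaw)),np.sin(np.radians(yaw))
    T=np.array([[c,s,0],[s,-c,0],[0,0,-1.]])
    R=np.array(o["orientation"]);w=Ro.from_matrix(R.T@T).as_rotvec(degrees=True)/n
    d=(np.array(target)-o["tool_pos"])/n
    for i in range(n):
        print([grip]+list((R.T@d).round(4))+list(w.round(2)));R=R@Ro.from_rotvec(w,degrees=True).as_matrix()
E
python3 - <<'E'
import pickle;from h import *
from rig import r
d=pickle.load(open("d1.pkl","rb"));s=d["top"]
c=np.array([(50,210),(670,40),(755,300),(130,485)])/4.+[155,130]
w=ray(s,c,.02);print(w.round(4),w.mean(0))
for a,b in((1,0),(2,3)): v=w[b]-w[a];print(np.degrees(np.arctan2(v[1],v[0])),np.linalg.norm(v))
v=ray(s,(201,205),.072)-ray(s,(257.5,192.5),.032);print(np.degrees(np.arctan2(v[0,1],v[0,0])))
plan(r.observe(),[.612,-.09,.22],105.3,12,70)
E
```

```text
[[ 0.6176  0.1477]
 [ 0.7221 -0.1847]
 [ 0.5788 -0.2293]
 [ 0.4721  0.0969]] [ 0.59763635 -0.04236544]
107.43714696964126 0.34846200046310366
108.1004431313113 0.34325895777315474
108.22434387001506
[70, np.float64(0.0448), np.float64(-0.0286), np.float64(0.0014), np.float64(-0.01), np.float64(-0.01), np.float64(-7.0)]
[70, np.float64(0.048), np.float64(-0.023), np.float64(0.0014), np.float64(-0.01), np.float64(-0.01), np.float64(-7.0)]
[70, np.float64(0.0504), np.float64(-0.0169), np.float64(0.0014), np.float64(-0.01), np.float64(-0.01), np.float64(-7.0)]
[70, np.float64(0.0521), np.float64(-0.0107), np.float64(0.0014), np.float64(-0.01), np.float64(-0.01), np.float64(-7.0)]
[70, np.float64(0.053), np.float64(-0.0042), np.float64(0.0014), np.float64(-0.01), np.float64(-0.01), np.float64(-7.0)]
[70, np.float64(0.0531), np.float64(0.0023), np.float64(0.0014), np.float64(-0.01), np.float64(-0.01), np.float64(-7.0)]
[70, np.float64(0.0525), np.float64(0.0087), np.float64(0.0014), np.float64(-0.01), np.float64(-0.01), np.float64(-7.0)]
[70, np.float64(0.051), np.float64(0.0151), np.float64(0.0014), np.float64(-0.01), np.float64(-0.01), np.float64(-7.0)]
[70, np.float64(0.0488), np.float64(0.0212), np.float64(0.0014), np.float64(-0.01), np.float64(-0.01), np.float64(-7.0)]
[70, np.float64(0.0458), np.float64(0.027), np.float64(0.0014), np.float64(-0.01), np.float64(-0.01), np.float64(-7.0)]
[70, np.float64(0.0422), np.float64(0.0324), np.float64(0.0014), np.float64(-0.01), np.float64(-0.01), np.float64(-7.0)]
[70, np.float64(0.038), np.float64(0.0373), np.float64(0.0014), np.float64(-0.01), np.float64(-0.01), np.float64(-7.0)]
```

Emit:
arm_command(rows=[70,0.045,-0.029,0.001,0,0,-7.2,70,0.048,-0.023,0.001,0,0,-7.2,70,0.05,-0.017,0.001,0,0,-7.2,70,0.052,-0.011,0.001,0,0,-7.2,70,0.053,-0.004,0.001,0,0,-7.2,70,0.053,0.002,0.001,0,0,-7.2])

```text
time: 0.85
tool_pos: [0.4215, -0.3447, 0.2314]
orientation: [[0.428, 0.904, -0.0], [0.904, -0.428, 0.0], [0.0, -0.001, -1.0]]
force: [0.1, -0.3, 0.1]
finger_gap: 0.699
grasp_force: 0.0
```

Emit:
arm_command(rows=[70,0.053,0.009,0.001,0,0,-7.2,70,0.051,0.015,0.001,0,0,-7.2,70,0.049,0.021,0.001,0,0,-7.2,70,0.046,0.027,0.001,0,0,-7.2,70,0.042,0.032,0.001,0,0,-7.2,70,0.038,0.037,0.001,0,0,-7.2,70,0,0,0,0,0,0,70,0,0,0,0,0,0])

```text
time: 1.85
tool_pos: [0.6008, -0.0837, 0.225]
orientation: [[-0.302, 0.953, -0.002], [0.953, 0.302, -0.001], [-0.0, -0.002, -1.0]]
force: [0.2, -0.5, -0.7]
finger_gap: 0.7
grasp_force: 0.0
```

```bash
python3 - <<'E'
from rig import r
import cv2,pickle
s=r.snapshot("wrist");o=r.observe();pickle.dump((s,o),open("w1.pkl","wb"))
print(o["tool_pos"],o["orientation"].round(3),o["joint_positions"].round(1),o["time"])
cv2.imwrite("pics/w1.png",s["pixels"][:,:,::-1])
E
```

```text
[ 0.60066727 -0.08465935  0.22513966] [[-0.301  0.954 -0.002]
 [ 0.954  0.301 -0.001]
 [-0.001 -0.002 -1.   ]] [ 21.4  33.9 -25.7  89.6  16.3  60.3   8.8] 1.9
```

View pics/w1.png

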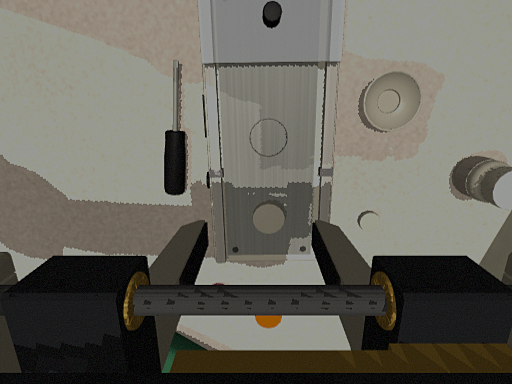

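The wrist view shows the tile at (269,217), the pocket ring at (268,137) and the knob at (272,13). The stage lies nearly upright in the image.

```bash
python3 - <<'E'
import pickle;from h import *
s,o=pickle.load(open("w1.pkl","rb"))
g=cv2.cvtColor(s["pixels"],cv2.COLOR_RGB2GRAY);g=cv2.GaussianBlur(g,(3,3),0)
for nm,(x,y,R0,R1),z in(("ring",(268,137,14,23),.032),("tile",(269,217,12,21),.044)):
    best=[]
    # radial edge points: strongest gradient along rays from guess, ellipse fit
    pts=[]
    for a in np.radians(np.arange(0,360,6)):
        rr=np.arange(R0,R1,.5);px=cv2.remap(g.astype(np.float32),(x+rr*np.cos(a)).astype(np.float32)[None],(y+rr*np.sin(a)).astype(np.float32)[None],1)[0]
        k=np.argmin(px) if nm=="ring" else np.argmin(np.diff(px))
        pts.append((x+rr[k]*np.cos(a),y+rr[k]*np.sin(a)))
    w=ray(s,pts,z)
    for _ in range(4):
        A=np.c_[2*w,np.ones(len(w))];q=np.linalg.lstsq(A,(w**2).sum(1),rcond=None)[0];R=np.sqrt(q[2]+q[:2]@q[:2])
        e=abs(np.linalg.norm(w-q[:2],axis=1)-R);w=w[e<max(.001,1.5*np.median(e))]
    print(nm,q[:2].round(4),R.round(4),len(w))
print("knob",ray(s,(272,8),.072))
k=np.array([(203,0),(342,0),(205,258),(330,258)])
for a,b,z in(((218,66),(222,255),.032),((327,66),(314,255),.032)):
    p=ray(s,[a,b],z);v=p[0]-p[1];print(p.round(4),np.degrees(np.arctan2(v[1],v[0])))
E
```

```text
ring [ 0.5991 -0.0445] 0.0214 60
tile [ 0.6289 -0.1362] 0.0189 59
knob [[0.56379289 0.07180384]]
[[ 0.5235  0.0122]
 [ 0.5891 -0.208 ]] 106.59909480067473
[[ 0.6362  0.048 ]
 [ 0.7039 -0.1715]] 107.1590112853234
```

Emit:
arm_command(rows=[70,-0.012,0.002,0.031,0,0,0,70,-0.012,0.002,0.031,0,0,0,70,-0.012,0.002,0.031,0,0,0,70,-0.011,0.003,0.031,0,0,0,70,-0.011,0.003,0.031,0,0,0,70,0,0,0,0,0,0,70,0,0,0,0,0,0], squeeze=4)

```text
time: 2.78
tool_pos: [0.6307, -0.135, 0.0719]
orientation: [[-0.302, 0.953, 0.001], [0.953, 0.302, -0.0], [-0.0, 0.001, -1.0]]
force: [0.0, -0.4, 0.7]
finger_gap: 0.696
grasp_force: 0.0
```

```bash
python3 - <<'E'
from rig import r
import numpy as np
o=r.observe();R=o["orientation"];print(o["tool_pos"].round(4),o["force"].round(1),o["time"])
print((R.T@(np.array([.6289,-.1362,.054])-o["tool_pos"])).round(4),np.degrees(np.arctan2(R[1,0],R[0,0])),R[2].round(4))
E
```

```text
[ 0.6307 -0.135   0.0719] [ 0.  -0.4  0.7] 2.775
[-0.0006 -0.0021  0.0179] 107.57242165528648 [-5.0e-04  1.3e-03 -1.0e+00]
```

Emit:
arm_command(rows=[70,0,-0.001,0.006,0,0,0,70,0,-0.001,0.006,0,0,0,70,0,0,0.005,0,0,0,60,0,0,0,0,0,0,52,0,0,0,0,0,0,46,0,0,0,0,0,0])

```text
time: 3.52
tool_pos: [0.6288, -0.135, 0.0539]
orientation: [[-0.303, 0.953, 0.0], [0.953, 0.303, 0.0], [-0.0, 0.0, -1.0]]
force: [1.1, -0.2, 0.6]
finger_gap: 0.478
grasp_force: 0.0
```

Emit:
arm_command(rows=[42,0,0,0,0,0,0,40,0,0,0,0,0,0,38,0,0,0,0,0,0,36,0,0,0,0,0,0])

```text
time: 4.03
tool_pos: [0.6286, -0.1351, 0.0538]
orientation: [[-0.303, 0.953, 0.0], [0.953, 0.303, -0.0], [-0.0, -0.0, -1.0]]
force: [-0.0, 1.3, 1.0]
finger_gap: 0.429
grasp_force: 4.0
```

Emit:
arm_command(rows=[36,0.006,0,0,0,0,0,36,0.012,0,0,0,0,0,36,0.015,0,0,0,0,0,36,0.015,0,0,0,0,0,36,0.015,0,0,0,0,0,36,0.012,0,0,0,0,0,36,0.009,0,0,0,0,0,36,0.004,-0.001,0,0,0,0])

```text
time: 5.03
tool_pos: [0.6009, -0.0507, 0.0537]
orientation: [[-0.304, 0.953, 0.0], [0.953, 0.304, 0.0], [0.0, 0.0, -1.0]]
force: [0.9, -0.7, 0.4]
finger_gap: 0.427
grasp_force: 4.0
```

Emit:
arm_command(rows=[36,0.003,0,0,0,0,0,36,0.003,0,0,0,0,0,36,0.002,0,0,0,0,0,36,0,0,0,0,0,0,36,0,0,0,0,0,0])

```text
time: 5.65
tool_pos: [0.5983, -0.0439, 0.0534]
orientation: [[-0.303, 0.953, -0.001], [0.953, 0.303, 0.0], [0.0, -0.001, -1.0]]
force: [1.5, 0.6, -0.4]
finger_gap: 0.43
grasp_force: 4.0
```

```bash
python3 - <<'E'
from rig import r
import numpy as np
o=r.observe();R=o["orientation"];print(o["tool_pos"].round(4),o["force"].round(1),o["time"],o["finger_gap"],o["grasp_force"])
print((R.T@(np.array([.6286,-.1351,.0538])+[-.0298,.0917,0]-o["tool_pos"])).round(4),np.degrees(np.arctan2(R[1,0],R[0,0])))
E
```

```text
[ 0.5983 -0.0439  0.0534] [ 1.5  0.6 -0.4] 5.65 0.42977672455942545 3.9999139308929443
[ 0.0003  0.0007 -0.0004] 107.64112757744643
```

Emit:
arm_command(rows=[36,0,0.0007,0,0,0,0,36,0,0,0,0,0,0,45,0,0,0,0,0,0,50,0,0,0,0,0,0,54,0,0,0,0,0,0])

```text
time: 6.28
tool_pos: [0.5992, -0.0437, 0.0538]
orientation: [[-0.303, 0.953, 0.0], [0.953, 0.303, 0.0], [-0.0, 0.0, -1.0]]
force: [0.4, -0.3, -0.2]
finger_gap: 0.531
grasp_force: 0.0
```

```bash
python3 - <<'E'
from rig import r
import cv2,pickle
s=r.snapshot("wrist");o=r.observe();pickle.dump((s,o),open("w2.pkl","wb"))
print(o["tool_pos"],o["force"],o["time"])
cv2.imwrite("pics/w2.png",s["pixels"][:,:,::-1])
E
```

```text
[ 0.59919574 -0.04364179  0.05373209] [-0.32349054  0.6130522   0.3196064 ] 6.325
```

View pics/w2.png

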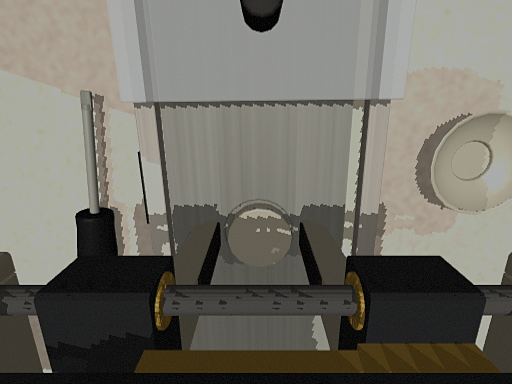

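The tile, at (260,235), sits over the ring, whose far edge shows at (260,200). I can't tell from here whether it has dropped in, so I'll back off to look.

Emit:
arm_command(rows=[65,0,0,0,0,0,0,70,0,0,-0.01,0,0,0,70,0,0,-0.03,0,0,0,70,-0.02,0,-0.045,0,0,0,70,-0.02,0,-0.03,0,0,0,70,0,0,0,0,0,0,70,0,0,0,0,0,0])

```text
time: 7.2
tool_pos: [0.6104, -0.081, 0.1681]
orientation: [[-0.304, 0.953, -0.002], [0.953, 0.304, 0.001], [0.001, -0.001, -1.0]]
force: [-0.0, 0.2, -0.3]
finger_gap: 0.702
grasp_force: 0.0
```

```bash
python3 - <<'E'
from rig import r
import cv2,pickle,numpy as np
s=r.snapshot("wrist");o=r.observe();pickle.dump((s,o),open("w3.pkl","wb"))
from h import *
u,v=proj(s,[.599,-.0445,.04])[0];print(u,v)
u,v=int(u),int(v)
c=s["pixels"][max(0,v-50):v+50,u-65:u+65];c=cv2.resize(c,None,fx=6,fy=6,interpolation=cv2.INTER_CUBIC)
cv2.imwrite("pics/w3.png",c[:,:,::-1])
# height map by back-projection, robust plane medians
f=192/np.tan(np.radians(s["vertical_fov"]/2));yy,xx=np.mgrid[max(0,v-60):v+60,u-70:u+70]
z=s["range_z"][yy,xx];ok=z>0
C=np.c_[((xx-s["cx"])/f*z)[ok],((yy-s["cy"])/f*z)[ok],z[ok]];W=(C-s["t"])@s["R"]
q=W[:,:2]-[.599,-.0445];e=np.linalg.norm(q,axis=1)
a=np.radians(107.6);X=q@[np.cos(a),np.sin(a)];Y=q@[np.sin(a),-np.cos(a)]
pl=(e>.026)&(abs(Y)<.05)&(abs(X)<.05);D=np.c_[X,Y,np.ones_like(X)]
p=np.linalg.lstsq(D[pl],W[pl,2],rcond=None)[0];t=e<.016
tt=np.linalg.lstsq(D[t],W[t,2],rcond=None)[0];print("plate",p,"tile",tt,t.sum(),"tile above plate",np.median((W[:,2]-D@p)[t]))
E
```

```text
259.1870477153142 145.51096828113057
plate [2.07921447e-03 7.53399889e-05 3.12322282e-02] tile [-0.00551229 -0.00251985  0.03916975] 890 tile above plate 0.007942337764400934
```

View pics/w3.png

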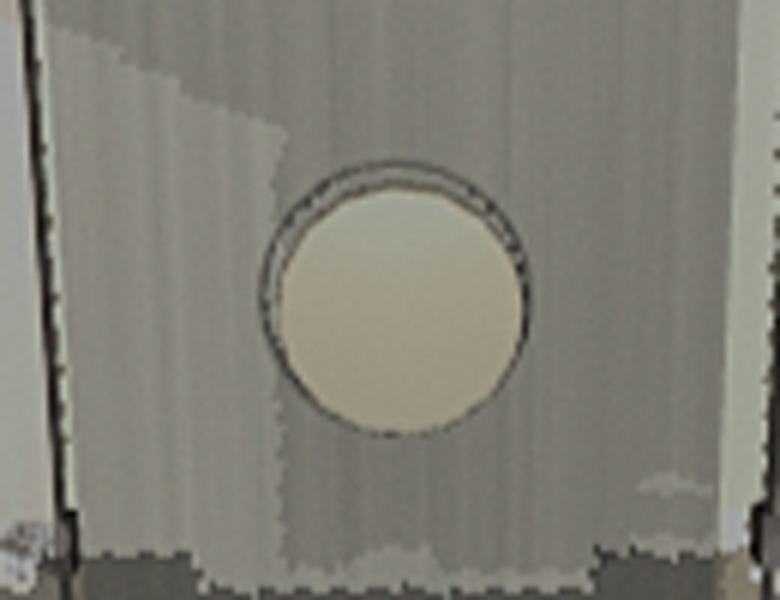

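The crop shows the tile fully inside the ring, with its centre at (400,310). Its top is 7.9 mm above the plate and level to about 0.3°, so it is seated. Next I go behind the knob with the fingers closed.

Emit:
arm_command(rows=[0,0.035,0,0,0,0,0,0,0.045,0.001,0,0,0,0,0,0.045,0.001,0,0,0,0,0,0.045,0,0,0,0,0,0,0.018,0,0,0,0,0,0,0,0,0.03,0,0,0,0,0,0,0.02,0,0,0,0,0,0,0,0,0,0])

```text
time: 8.25
tool_pos: [0.555, 0.0965, 0.1166]
orientation: [[-0.302, 0.953, -0.005], [0.953, 0.302, -0.002], [-0.0, -0.005, -1.0]]
force: [0.1, -0.1, -0.1]
finger_gap: 0.003
grasp_force: 0.0
```

```bash
python3 - <<'E'
from rig import r
import cv2,pickle,numpy as np
from h import *
s=r.snapshot("top");o=r.observe();R=o["orientation"]
print(o["tool_pos"],o["force"],o["time"],o["finger_gap"])
print((R.T@(np.r_[.5638,.0718,.072]-o["tool_pos"])).round(4))
c=cv2.resize(s["pixels"][130:260,155:355],None,fx=4,fy=4,interpolation=cv2.INTER_CUBIC);cv2.imwrite("pics/t2.png",c[:,:,::-1])
E
```

```text
[0.55590833 0.09698233 0.11783086] [0.35063325 0.30006725 0.4776942 ] 8.3 0.006380805054130686
[-0.0264  0.      0.0458]
```

View pics/t2.png

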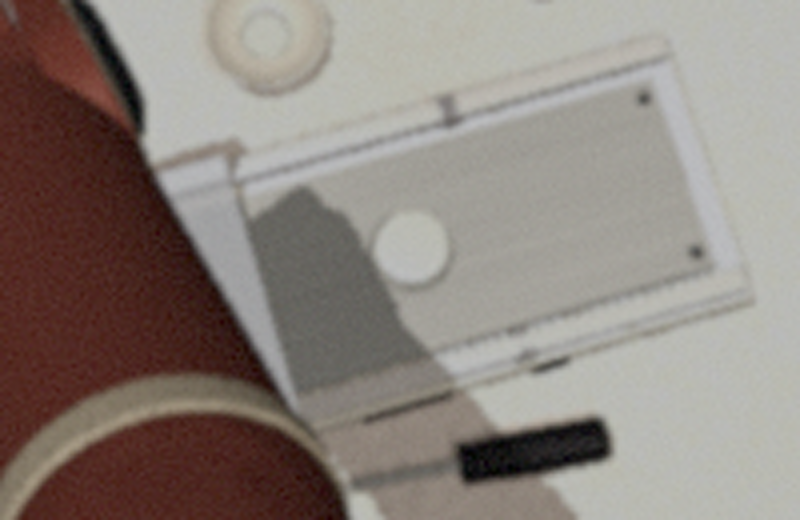

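The tile sits in the pocket at (412,247), and the arm hides the knob. By position the tool is 26 mm behind the knob and in line with it, so I descend and start pushing.

Emit:
arm_command(rows=[0,0,0,0.025,0,0,0,0,0,0,0.016,0,0,0,0,0,0,0.006,0,0,0,0,0,0,0,0,0,0])

```text
time: 8.8
tool_pos: [0.5563, 0.098, 0.0717]
orientation: [[-0.303, 0.953, -0.0], [0.953, 0.303, 0.0], [0.0, -0.0, -1.0]]
force: [-0.7, 0.1, 0.5]
finger_gap: 0.003
grasp_force: 0.0
```

Emit:
arm_command(rows=[0,-0.005,0,0,0,0,0,0,-0.008,0,0,0,0,0,0,-0.008,0,0,0,0,0,0,-0.008,0,0,0,0,0])

```text
time: 9.3
tool_pos: [0.5656, 0.0703, 0.0721]
orientation: [[-0.303, 0.953, 0.001], [0.953, 0.303, 0.001], [0.001, 0.001, -1.0]]
force: [0.2, 1.2, 0.9]
finger_gap: 0.001
grasp_force: 0.9
```

Emit:
arm_command(rows=[0,-0.012,0,0,0,0,0,0,-0.012,0,0,0,0,0,0,-0.012,0,0,0,0,0,0,-0.012,0,0,0,0,0,0,-0.012,0,0,0,0,0,0,-0.012,0,0,0,0,0,0,-0.008,0,0,0,0,0,0,-0.005,0,0,0,0,0])

```text
time: 10.3
tool_pos: [0.591, -0.0112, 0.0716]
orientation: [[-0.303, 0.953, 0.0], [0.953, 0.303, 0.0], [-0.0, 0.0, -1.0]]
force: [0.5, 2.4, -0.4]
finger_gap: 0.008
grasp_force: 0.9
```

Emit:
arm_command(rows=[0,-0.003,0,0,0,0,0,0,-0.003,0,0,0,0,0,0,-0.002,0,0,0,0,0])

```text
time: 10.68
tool_pos: [0.5932, -0.0182, 0.0717]
orientation: [[-0.304, 0.953, -0.0], [0.953, 0.304, 0.0], [0.0, -0.0, -1.0]]
force: [1.6, 1.6, -1.2]
finger_gap: 0.004
grasp_force: 0.9
```

Emit:
arm_command(rows=[0,-0.002,0,0,0,0,0,0,-0.002,0,0,0,0,0])

```text
time: 10.92
tool_pos: [0.5944, -0.0219, 0.0717]
orientation: [[-0.303, 0.953, -0.0], [0.953, 0.303, 0.0], [0.0, 0.0, -1.0]]
force: [0.6, 4.4, -0.3]
finger_gap: 0.005
grasp_force: 2.6
```

Force is rising near the expected end, so I creep forward to confirm the stop.

Emit:
arm_command(rows=[0,-0.001,0,0,0,0,0,0,-0.001,0,0,0,0,0])

```text
time: 11.18
tool_pos: [0.5944, -0.022, 0.0717]
orientation: [[-0.304, 0.953, -0.001], [0.953, 0.304, 0.003], [0.003, -0.0, -1.0]]
force: [-0.8, 5.4, -0.1]
finger_gap: 0.003
grasp_force: 3.0
```

Emit:
arm_command(rows=[0,-0.001,0,0,0,0,0,0,-0.001,0,0,0,0,0])

```text
time: 11.42
tool_pos: [0.5945, -0.0221, 0.0717]
orientation: [[-0.305, 0.952, -0.002], [0.952, 0.305, 0.005], [0.005, -0.001, -1.0]]
force: [-2.6, 8.5, 0.9]
finger_gap: 0.003
grasp_force: 4.2
```

Emit:
arm_command(rows=[0,0.008,0,0,0,0,0,0,0.012,0,0,0,0,0,0,0.01,0,-0.03,0,0,0,0,0.02,0,-0.05,0,0,0,0,-0.05,0,-0.05,0,0,0,0,-0.05,0,0,0,0,0,0,0,0,0,0,0,0,0,0,0,0,0,0,0])

```text
time: 12.42
tool_pos: [0.6083, -0.0679, 0.1955]
orientation: [[-0.303, 0.953, -0.001], [0.953, 0.303, -0.0], [0.0, -0.001, -1.0]]
force: [0.0, -0.1, 0.5]
finger_gap: 0.006
grasp_force: 0.0
```

```bash
python3 - <<'E'
from rig import r
import cv2
from h import *
s=r.snapshot("wrist");o=r.observe()
print(o["tool_pos"],o["force"],o["time"])
t=r.snapshot("scene")
c=cv2.resize(t["pixels"][160:310,150:350],(800,600),interpolation=cv2.INTER_CUBIC)
cv2.imwrite("pics/e2.png",c[:,:,::-1]);cv2.imwrite("pics/e1.png",s["pixels"][:,:,::-1])
m=(s["pixels"].max(2)<45).astype(np.uint8);n,l,st,ce=cv2.connectedComponentsWithStats(m)
for i in range(1,n):
    if 80<st[i,4]<3000: print(st[i],ce[i],ray(s,ce[i],.06))
E
```

```text
[ 0.6083291  -0.06680328  0.19552333] [-0.22690185  0.88309699 -0.18828624] 12.475
[252 143  18  21 291] [260.43298969 153.35051546] [[ 0.60074403 -0.03946536]]
[ 147  144   23   69 1488] [157.95295699 178.24932796] [[ 0.51040723 -0.09465421]]
[256 222   8  68 334] [259.48203593 257.05988024] [[ 0.6343897  -0.14829039]]
[464 292  48  18 152] [498.61842105 297.82894737] [[ 0.90967391 -0.11519275]]
[  0 298  20  18 175] [  4.93142857 307.55428571] [[ 0.37411696 -0.30002771]]
[383 314  81   1  81] [423. 314.] [[ 0.83774266 -0.16131232]]
```

View pics/e1.png

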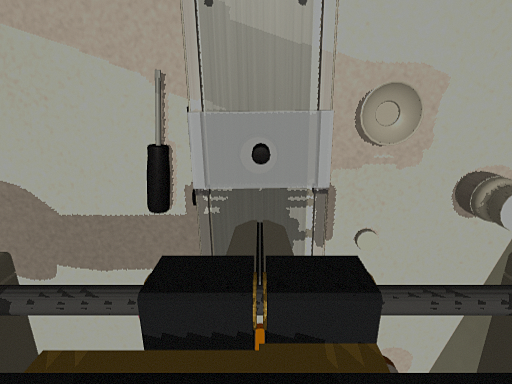

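View pics/e2.png

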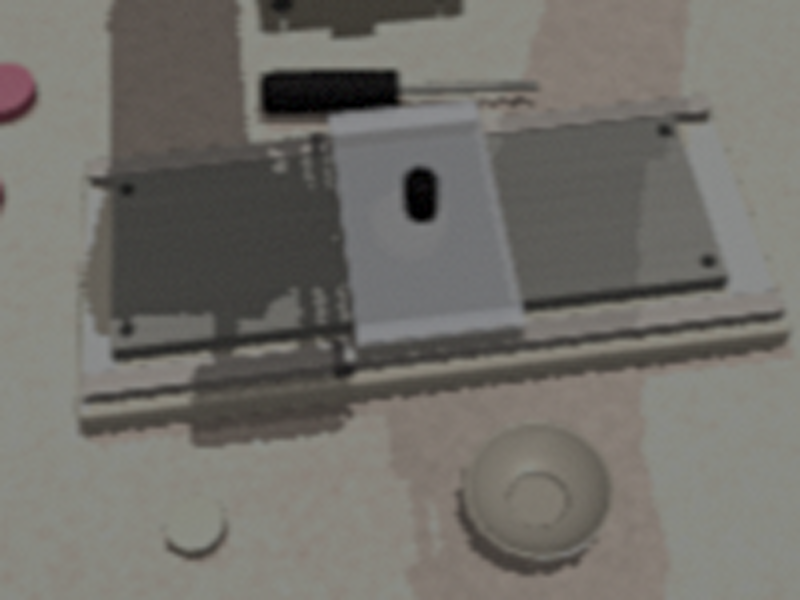

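The shield is against the rail stops with its knob at (260,153) in the wrist view, the disc lies beneath it, and nothing else has moved. Handing in.

```bash
python3 -c "
from rig import r
print(r.job_done())"
```

```text
the job is handed in; nothing more can be done
None
```

The job is handed in at about 12.5 s: the larger disc lies flat in the pocket, released, and the shield is over it at its stop, with the small disc, dish and screwdriver left untouched.

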